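Snap the fishtail chisel into its bench clip rack

TASK

Put the broad fishtail chisel away in the bench rack: lay its handle in the mouths of the two spring clips with the blade over the blade rest, and push it straight down (do not drop it in) until it snaps past both pairs of jaws and lies fully seated and level. Leave the narrow chisel, the sharpening stone and the standing mallet where they are.

Things in the scene. Friction and masses are not known exactly. Their poses are not given: they have to be found in the camera images.
- fishtail: Chisel to put away, loose on the bench, 226 mm long, about 0.15 kg. Round wooden handle 25 mm thick, 136 mm long with an eight-sided steel hoop (26 mm across flats, 10 mm long) at each end; thin shank; flat blade fanning from 10 to 46 mm like a fish's tail. Origin: mid-handle, on its axis (13 mm above the bench at the start); x along the handle to the blade. Grip across mid-handle.
- fishtail_tip (a point): Middle of the fishtail chisel's cutting edge, on the handle's axis line, 158 mm from the origin of fishtail.
- rack: Rack fixed to the bench: dark wooden foot 270 x 80 x 12 mm carrying two steel spring clips and, 150 mm ahead of the origin, a pale block with a cork top (the blade rest, 41 mm high; the seated blade hangs 7 mm above it). Origin: on the bench, midway between the clips; x along the rack from the clips to the blade rest, roughly away from the robot; z up.
- rack_seat (a point): Where the origin of fishtail lies when fully seated: midway between the clips, 50 mm above the bench; axes as rack, and the seated chisel's x axis runs along this x. Resting in the clip mouths, the handle's axis is about 20 mm higher. 70 mm are free between the clips above the 12 mm foot, so fingers holding mid-handle fit there.
- clip_rear (a point): Rear clip, seated handle axis, 42 mm behind rack_seat. 14 mm long along the rack: a 20 mm wide wooden seat, top 37.5 mm above the bench, between two sprung steel jaws. Their rounded lips, 16 mm apart, stand 61 mm above the bench; above them the jaws flare out at 45 degrees to a mouth about 40 mm wide and 75 mm above the bench.
- clip_front (a point): Front clip, same as the rear one, 42 mm ahead of rack_seat towards the blade rest. Each jaw gives sideways on a spring of 1.1 N/mm, up to 9 mm. A push of about 10 to 18 N in all drives the handle through both clips; once its axis is below the lips they snap over it and hold it down on the seats.
- narrow: Bystander: chisel with the very same handle but a straight narrow blade 9 mm wide and 90 mm long. Loose on the bench; origin and axes as for fishtail.
- stone: Bystander: grey sharpening stone on a brown wooden block, 200 x 70 x 38 mm, 0.9 kg, loose on the bench at the robot's right. Origin: centre of its underside, x along its length.
- mallet: Bystander: round wooden carver's mallet standing loose on its head, handle up, at the robot's left; 92 mm in diameter, 240 mm tall, 0.6 kg. Origin: centre of its underside; z up along the handle.
Mind the look-alikes: they are no part of the job. Leave any blue or red look-alike of the fishtail alone.

How it is judged:
On the way:
1. the fishtail chisel's handle is brought into the mouths of the clips, not yet through the jaws (for a moment: a drop passes too fast) (z of fishtail in the frame of rack_seat between 0.008 and 0.034 m and horizontal distance between fishtail and rack_seat below 0.02 m and x of fishtail_tip in the frame of rack_seat above 0.1 m), for 0.05 s.
At the end, for the whole second after the job is handed in: The fishtail chisel lies snapped into both clips: axis within 4 mm of seated height, middle within 15 mm of rack_seat, in line within 4.5 degrees, blade over the blade rest, at rest; narrow chisel, stone and mallet within 30 mm of where they were, the mallet standing (z of fishtail in the frame of rack_seat between -0.004 and 0.004 m and horizontal distance between fishtail and rack_seat below 0.015 m and angle between the x axis of fishtail and the x axis of rack_seat, either way round below 0.08 rad and x of fishtail_tip in the frame of rack_seat above 0.1 m and linear speed of fishtail below 0.02 m/s and distance of each of narrow, stone, mallet from where it was at the start of the episode below 0.03 m and angle between mallet's own z axis and vertical below 0.3 rad); the robot touches nothing.
It fails at once if the narrow chisel is moved by more than 50 mm (distance of narrow from where it was at the start of the episode above 0.05 m).
It fails at once if the stone is moved by more than 50 mm (distance of stone from where it was at the start of the episode above 0.05 m).
It fails at once if the mallet is knocked over (angle between mallet's own z axis and vertical above 0.5 rad).
It also fails if it takes over 35 s, if anything falls off the work surface, if the arm or the gripper's body presses on something with over 40 N, if the wrist force passes 120 N, or if a joint passes its speed limit or range.

ROBOT

A 6-joint arm with a two-finger parallel gripper is mounted at the origin on the work surface. World frame = base frame: x ahead of the robot, y to its left, z up, the work surface at z = 0. Lengths are in m, angles in rad, forces in N, time in s.
With the tool pointing down it reaches from about 0.275 to 0.825 m from the base axis. Payload 4.9 kg.
Tool frame: the origin (TCP) lies between the finger pads; the fingertips stand 11 mm ahead of it and the grasp point (between the pads) lies 8 mm behind it; z points along the fingers, y is the direction in which the jaws open and shut (so a half turn about z gives the same grasp; the last joint's range is limited). The gripper opens to 85 mm and grips with 20 to 120 N. Pads are 22 mm wide; open, the fingers measure 114 mm over their backs; the gripper's body (76 mm by 85 mm) begins 54 mm behind the grasp point. The pads swing forward as they close: fully open they stand 13 mm farther back than shut.
Start: joints at [0.967, 0.326, -0.193, 1.052, 0, 1.437], TCP at [0.249, 0.49, 0.242] pointing down, gripper open.
Joint ranges: [-2.65, 2.65], [-0.97, 1.79], [-1.3, 1.35], [-1.93, 2.1], [-1.47, 1.37], [-3.14, 3.14]. Speed limits (rad/s): [2.57, 2.57, 3.14, 3.14, 3.14, 3.14].

INTERFACE

Orientations are given as a unit quaternion [w, x, y, z].
In Python, from cell import get_obs, camera, get_calibration, job_done, find_in gives the robot as it stands. The module is installed in compiled form; this text tells all that it offers.
- The arm moves only by the tool drive_tool, never from a script. Its argument "series" is a list of rows, each an object with "travel": the shift along the tool's x, y, z in cm, a list of three; "turn": the turn, a rotation vector about the tool's x, y, z in degrees, a list of three. In form: [{"travel": [tx, ty, tz], "turn": [ax, ay, az]}, ...]. A call has 1 to 20 rows; each row is the pose to reach, as a shift and turn from the pose measured when the call began, along the tool's axes at that moment; what a row does not reach only later rows make up. A row lasts 1/8 s, in which the tool goes at most 62.5 mm and 10.7 degrees, less where a joint would pass 70% of its speed; a pose out of reach is approached as far as the arm can. A call with a gripper value outside its range is refused whole. "grip" is the opening in per cent of the stroke, from 0 (shut) to 100 (fully open), set as the call begins (left out, the last holds). The fingers move at their own pace and stop on an object; "newtons" is the grip in N (left out, the last holds). Time passes only in rows, so rows that repeat a pose let the fingers close. It gives the time, the measured TCP pose, the force and the opening at its end, in the units of the state.
- get_obs(): the state, without advancing time (a new reading comes with each control period).
- camera(name): name is "scene" or "side" or "wrist"; returns the picture (400x640x3 uint8, red, green, blue); there is no depth.
- get_calibration(name): a dict with "fx", "fy", "cx", "cy" (pixels), "extrinsics" (4x4, takes a point from world to camera coordinates); the wrist camera has in their place "tool_from_camera" (4x4, takes a point from camera to tool coordinates, whose origin is the TCP and whose axes are the flange's). Camera axes: x right, y up, looking along -z (the intrinsics and any distortion apply to the point x, -y, -z); pixel columns grow to the right and rows downward; lengths in m; the calibration is good to about 2 mm. A picture is of the moment at which its call begins: read the wrist's pose just before it. get_calibration takes no time and is no camera call.
- job_done(): hands the job in, once; it reports no verdict.
Trained networks look in the newest picture that a camera, given by its name, has taken for a name from the list of things; names that differ only in an ending like _2 or _b are one class to them, and where a whole thing is asked for, a point or a joint stands for the part that bears it (a point fixed in the world has none). Each returns a list of dicts, best first, with "score" (0 to 1); they miss things now and then, are a little off and sometimes report something else, mostly with a low value. They report only what shows in the picture. A call takes as long as a camera call. They do not tell look-alikes from the thing itself.
- find_in(name, camera): "at" ([column, row] in pixels, amid what is visible of it).
The state is a dict: "time_s": time; "joints": joint angles; "dq": joint speeds; "joint_torque": joint torques, N m; "tcp_pos": TCP position; "eef_rot": TCP orientation; "ft_force": force on the tool from outside, world axes, zero at the start; "torque": the same for the moment, N m; "grip_width": finger opening in m.
Only numpy, scipy, OpenCV 4.12 (cv2) and the standard library are available. Lean on these libraries where they do the work, as an engineer would, in place of code of your own. Each camera call takes 0.05 s, during which the arm holds its last target. There are 200 camera calls.

## Working session

There is one attempt and no reset: what is moved stays moved. The work goes in short steps, Python scripts to look and compute and a tool call to move; the robot and the scene stay as the last step left them, time stands still between calls to the robot, and variables do not carry over. Pictures are saved under pics/ and viewed, about 8 in all and at most 12, crops included, and the job is handed in when it is done.

Besides the shell and the picture viewer there is one more tool, called after "Request:" as name([rows], argument=value, ...), one row to a line, values as JSON. drive_tool: Moves the arm, as the interface text tells. Its arguments: {"type":"object","properties":{"series":{"type":"array"},"grip":{"type":"number"},"newtons":{"type":"number"}},"required":["series"]}

```bash
mkdir -p pics
cat > h.py <<'E'
import numpy as np, cv2
from cell import *
from scipy.spatial.transform import Rotation as R
def ext(name,o=None):
    c=get_calibration(name)
    if 'extrinsics' in c: E=np.array(c['extrinsics'])
    else:
        o=o or get_obs(); q=o['eef_rot']; T=np.eye(4)
        T[:3,:3]=R.from_quat([q[1],q[2],q[3],q[0]]).as_matrix(); T[:3,3]=o['tcp_pos']
        E=np.linalg.inv(T@np.array(c['tool_from_camera']))
    return c,E
def at_z(name,px,z,o=None):
    c,E=ext(name,o); I=np.linalg.inv(E)
    d=I[:3,:3]@np.array([(px[0]-c['cx'])/c['fx'],-(px[1]-c['cy'])/c['fy'],-1]); p=I[:3,3]
    return p+d*(z-p[2])/d[2]
def proj(name,P,o=None):
    c,E=ext(name,o); p=E[:3,:3]@np.array(P)+E[:3,3]
    return np.array([c['cx']+c['fx']*p[0]/-p[2], c['cy']-c['fy']*p[1]/-p[2]])
def snap(name,f):
    o=get_obs(); im=camera(name); cv2.imwrite('pics/'+f,im[:,:,::-1]); return o,im
E
python3 - <<'E'
from h import *
o,_=snap('scene','a.png'); snap('side','b.png'); 
for k in ('scene','side'):
  c=get_calibration(k); print(c.keys(),c['fx'],np.round(np.linalg.inv(np.array(c['extrinsics'])),3).tolist())
  for n in ['fishtail','narrow','rack','clip_rear','clip_front','stone','mallet']:
    for r in find_in(n,k)[:3]: print(k,n,np.round(r['at']),round(r['score'],2),np.round(at_z(k,r['at'],.013),3))
print(o['time_s'])
a=cv2.imread('pics/a.png');
E
```

```text
dict_keys(['fx', 'fy', 'cx', 'cy', 'extrinsics']) 370.02064299071384 [[-0.212, -0.671, 0.711, 1.287], [0.977, -0.156, 0.144, 0.154], [0.015, 0.725, 0.689, 0.877], [0.0, 0.0, 0.0, 1.0]]
scene fishtail [249. 228.] 0.86 [ 0.569 -0.213  0.013]
scene fishtail [259. 184.] 0.74 [ 0.365 -0.252  0.013]
scene fishtail [406. 187.] 0.71 [0.259 0.256 0.013]
scene narrow [385. 235.] 0.93 [0.504 0.206 0.013]
scene narrow [249. 228.] 0.52 [ 0.569 -0.214  0.013]
scene rack [313. 249.] 0.92 [ 0.607 -0.001  0.013]
scene clip_rear [316. 248.] 0.86 [0.603 0.008 0.013]
scene clip_front [315. 250.] 0.83 [0.61  0.008 0.013]
scene clip_front [183. 208.] 0.58 [ 0.534 -0.454  0.013]
scene stone [182. 207.] 0.61 [ 0.53  -0.462  0.013]
scene mallet [478. 264.] 0.81 [0.554 0.476 0.013]
dict_keys(['fx', 'fy', 'cx', 'cy', 'extrinsics']) 466.82955957736834 [[0.897, 0.242, -0.371, -0.094], [-0.443, 0.482, -0.756, -1.096], [-0.004, 0.842, 0.539, 0.856], [0.0, 0.0, 0.0, 1.0]]
side fishtail [392. 246.] 0.91 [ 0.565 -0.203  0.013]
side fishtail [234. 203.] 0.81 [0.221 0.235 0.013]
side fishtail [337. 280.] 0.8 [ 0.353 -0.262  0.013]
side narrow [309. 190.] 0.6 [0.483 0.203 0.013]
side rack [353. 212.] 0.93 [0.554 0.009 0.013]
side clip_rear [359. 212.] 0.78 [0.573 0.001 0.013]
side clip_front [362. 212.] 0.95 [ 0.58  -0.001  0.013]
side stone [439. 307.] 0.83 [ 0.534 -0.464  0.013]
side mallet [391. 250.] 0.47 [ 0.553 -0.216  0.013]
0.0
```

View pics/a.png

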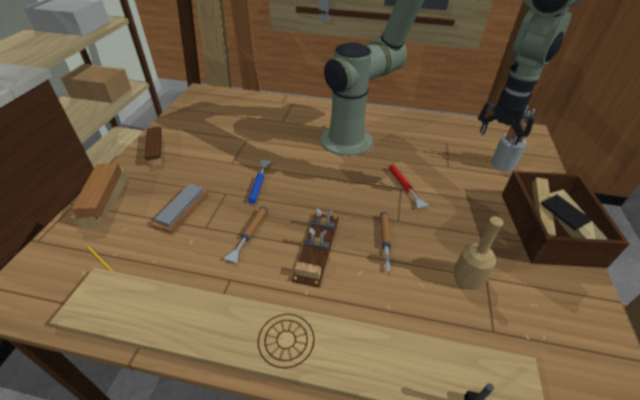

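View pics/b.png

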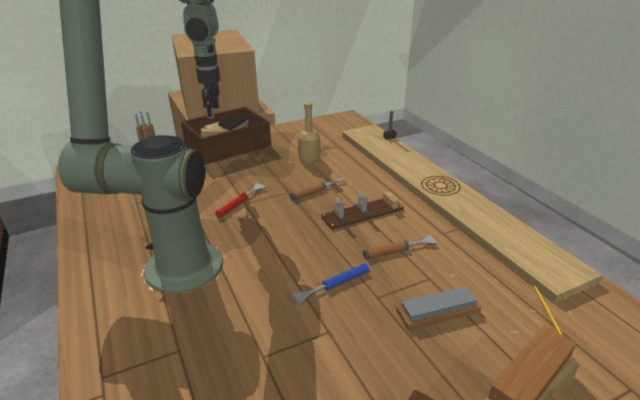

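The wooden-handled fishtail is at (249,228) in scene and (392,246) in side. The blue one at (259,184) and the red one at (406,187) are decoys. The rack is at about (316,248) and the narrow chisel at (385,240). Next I'll work out a viewing pose for the wrist camera.

Run:
```python
from h import *
o=get_obs(); q=o['eef_rot']; M=R.from_quat([q[1],q[2],q[3],q[0]])
print(np.round(M.as_matrix(),3).tolist(), o['tcp_pos'])
c=get_calibration('wrist'); print(np.round(c['tool_from_camera'],3).tolist(), c['fx'],c['cx'],c['cy'])
for k,pts in {'scene':[(264,210),(244,238),(232,260)],'side':[(365,253),(407,244),(437,239)]}.items(): print(k,[np.round(at_z(k,p,.013),3).tolist() for p in pts])
for k,pts in {'scene':[(294,280),(319,285),(338,217)],'side':[(321,212),(333,228),(403,209),(390,195)]}.items(): print(k,[np.round(at_z(k,p,.012),3).tolist() for p in pts])
# move to view: tool x (camera side?) target
t=np.array([.47,-.09,.36]); print('travel cm',np.round(100*M.inv().apply(t-o['tcp_pos']),1))
```

```text
[[-0.892, 0.453, -0.0], [0.453, 0.892, 0.0], [0.0, 0.0, -1.0]] [0.24897303 0.49043912 0.24228903]
[[-0.0, 0.955, 0.296, 0.075], [1.0, -0.0, 0.001, -0.0], [0.001, 0.296, -0.955, -0.131], [0.0, 0.0, 0.0, 1.0]] 277.60321877562507 321.5870541735423 198.8475463530016
scene [[0.484, -0.193, 0.013], [0.612, -0.214, 0.013], [0.699, -0.218, 0.013]]
side [[0.479, -0.195, 0.013], [0.612, -0.213, 0.013], [0.707, -0.233, 0.013]]
scene [[0.724, -0.027, 0.012], [0.725, 0.044, 0.012], [0.459, 0.049, 0.012]]
side [[0.46, 0.057, 0.012], [0.454, -0.041, 0.012], [0.71, -0.048, 0.012], [0.721, 0.046, 0.012]]
travel cm [-46.  -41.8 -11.8]
```

Request:
drive_tool([
  {"travel": [-50.9,-40.3,-1],"turn": [0,0,-18]},
  {"travel": [-50.9,-40.3,-1],"turn": [0,0,-18]},
  {"travel": [-50.9,-40.3,-1],"turn": [0,0,-18]},
  {"travel": [-50.9,-40.3,-1],"turn": [0,0,-18]},
  {"travel": [-50.9,-40.3,-1],"turn": [0,0,-18]},
  {"travel": [-50.9,-40.3,-1],"turn": [0,0,-18]},
  {"travel": [-50.9,-40.3,-1],"turn": [0,0,-18]},
  {"travel": [-50.9,-40.3,-1],"turn": [0,0,-18]},
  {"travel": [-50.9,-40.3,-1],"turn": [0,0,-18]},
  {"travel": [-50.9,-40.3,-1],"turn": [0,0,-18]},
  {"travel": [-50.9,-40.3,-1],"turn": [0,0,-18]},
  {"travel": [-50.9,-40.3,-1],"turn": [0,0,-18]},
  {"travel": [-50.9,-40.3,-1],"turn": [0,0,-18]},
  {"travel": [-50.9,-40.3,-1],"turn": [0,0,-18]},
], grip=100)

```text
time_s: 2.55
tcp_pos: [0.5199, -0.0981, 0.2524]
eef_rot: [-0.0, 0.077, 0.997, 0.0]
ft_force: [0.1, 0.7, -0.4]
grip_width: 0.0857
```

Run:
```python
from h import *
o,_=snap('wrist','c.png'); print(o['time_s'],o['tcp_pos'],np.round(o['joints'],2),o['dq'])
for n in ['fishtail','narrow','clip_rear','clip_front','rack']:
    for r in find_in(n,'wrist')[:2]: print(n,np.round(r['at']),round(r['score'],2),np.round(at_z('wrist',r['at'],.013,o),3))
```

```text
2.55 [ 0.51992698 -0.09808169  0.25241519] [-0.33  0.28 -0.23  1.06  0.   -0.17] [ 0.00233261 -0.00071581  0.00278388 -0.00133356 -0.00072412 -0.00078943]
fishtail [174.  74.] 0.9 [ 0.373 -0.259  0.013]
fishtail [399. 187.] 0.34 [0.558 0.003 0.013]
narrow [551. 111.] 0.77 [0.488 0.201 0.013]
clip_rear [397. 184.] 0.82 [0.553 0.    0.013]
clip_front [397. 185.] 0.69 [ 0.556 -0.     0.013]
rack [396. 184.] 0.85 [ 0.554 -0.001  0.013]
```

View pics/c.png

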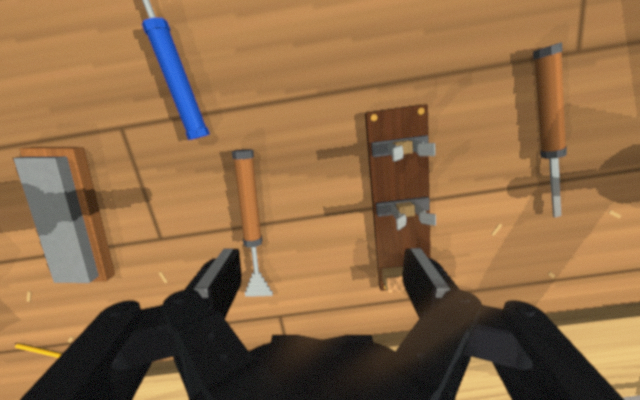

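The wrist view shows the fishtail handle running from (243,150) to (253,246), with its edge middle at (259,295). The rack's rear corners are at (366,112) and (428,105), and its clips are at about (403,148) and (404,211).

Run:
```python
from h import *
o=get_obs()
f=lambda p,z:np.round(at_z('wrist',p,z,o),4).tolist()
for p in [(243,150),(253,246),(259,295)]: print('chisel',f(p,.013))
for p in [(366,112),(428,105),(382,290),(431,250)]: print('foot',f(p,.012))
im=cv2.imread('pics/c.png'); a=im[95:300,360:445]; b=im[140:305,215:300]
a=cv2.resize(a,None,fx=2.9,fy=2.9,interpolation=cv2.INTER_CUBIC); b=cv2.resize(b,None,fx=3.6,fy=3.6,interpolation=cv2.INTER_CUBIC)[:a.shape[0]]
# overlay of model of rack hypothesis
def draw(ox,oy,yaw):
    j=im.copy(); j=cv2.resize(j,None,fx=4,fy=4,interpolation=cv2.INTER_CUBIC)
    c,s=np.cos(yaw),np.sin(yaw)
    def P(x,y,z):
        return tuple(np.round(proj('wrist',[ox+c*x-s*y,oy+s*x+c*y,z],o)*4+1.5).astype(int).tolist())
    for X in(-42,42):
        for Y in(-8,8):
            cv2.line(j,P((X-7)/1e3,Y/1e3,.061),P((X+7)/1e3,Y/1e3,.061),(0,255,0),1)
        for Y in(-20,20): cv2.line(j,P((X-7)/1e3,Y/1e3,.075),P((X+7)/1e3,Y/1e3,.075),(0,255,255),1)
        for Y in(-10,10): cv2.line(j,P((X-7)/1e3,Y/1e3,.0375),P((X+7)/1e3,Y/1e3,.0375),(255,255,0),1)
    return j
q=lambda p:np.array(at_z('wrist',p,.012,o))
r1,r2,f1=q((366,112)),q((428,105)),q((382,290)); d=(f1-r1); yaw=np.arctan2(d[1],d[0]); print('yaw',np.degrees(yaw), np.linalg.norm(r2-r1),np.linalg.norm(d))
m=(r1+r2)/2; print('rear mid',m)
ox,oy=m[:2]+.09*np.array([np.cos(yaw),np.sin(yaw)]); print(ox,oy)
j=draw(ox,oy,yaw); cv2.imwrite('pics/d.png',j[400:1000,1440:1800])
```

```text
chisel [0.4765, -0.1985, 0.013]
chisel [0.6159, -0.2173, 0.013]
chisel [0.7002, -0.2273, 0.013]
foot [0.4538, -0.0321, 0.012]
foot [0.4575, 0.0465, 0.012]
foot [0.7214, -0.036, 0.012]
foot [0.6635, 0.0422, 0.012]
yaw -0.8315109065282332 0.07867512679008444 0.267640250107576
rear mid [0.45567978 0.00719704 0.012     ]
0.5456702988967183 0.005890947935153307
```

View pics/d.png

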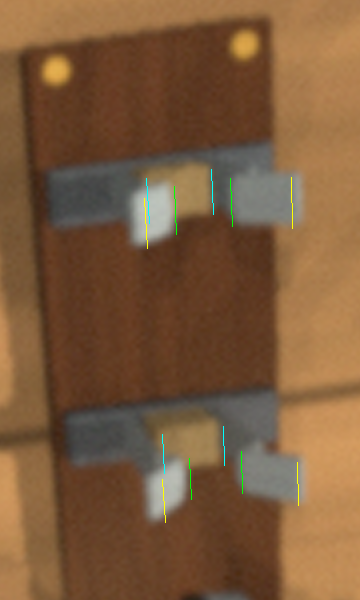

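Request:
drive_tool([
  {"travel": [-4.0,-10.4,17.0],"turn": [0,0,-1.3]},
  {"travel": [-4.0,-10.4,17.0],"turn": [0,0,-1.3]},
  {"travel": [-4.0,-10.4,17.0],"turn": [0,0,-1.3]},
  {"travel": [-4.0,-10.4,17.0],"turn": [0,0,-1.3]},
  {"travel": [-4.0,-10.4,17.0],"turn": [0,0,-1.3]},
  {"travel": [-4.0,-10.4,17.0],"turn": [0,0,-1.3]},
])

```text
time_s: 3.6
tcp_pos: [0.5449, -0.2074, 0.0844]
eef_rot: [0.001, 0.066, 0.998, -0.0]
ft_force: [-0.5, -0.6, -0.9]
grip_width: 0.0854
```

Run:
```python
from h import *
o,im=snap('wrist','e.png'); print(o['time_s'],o['tcp_pos'],o['eef_rot'])
im=im[:,:,::-1].copy()
for P in [(.544,-.207,.013),(.4766,-.198,.013),(.6114,-.216,.013),(.7006,-.2277,.013)]:
    p=proj('wrist',P,o); print(p.round()); cv2.circle(im,tuple(p.round().astype(int).tolist()),3,(0,255,0),1)
cv2.imwrite('pics/e.png',im)
```

```text
3.6 [ 0.54494563 -0.20737447  0.08436007] [ 1.31105081e-03  6.55381924e-02  9.97849134e-01 -3.63166920e-04]
[323. 213.]
[323. 122.]
[323. 288.]
[323. 370.]
```

View pics/e.png

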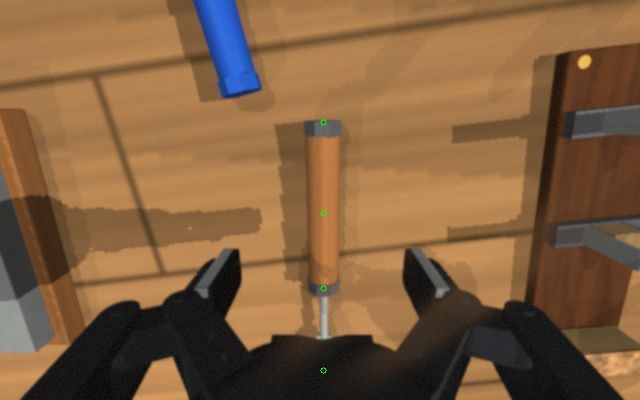

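The predicted points sit on the handle's axis, between the fingers. I'll descend and grip.

Request:
drive_tool([
  {"travel": [0,0,4.0],"turn": [0,0,0]},
  {"travel": [0,0,7.0],"turn": [0,0,0]},
  {"travel": [0,0,7.3],"turn": [0,0,0]},
  {"travel": [0,0,7.3],"turn": [0,0,0]},
])

```text
time_s: 4.15
tcp_pos: [0.5463, -0.2074, 0.0131]
eef_rot: [0.002, 0.065, 0.998, -0.001]
ft_force: [-0.4, 0.4, -0.3]
grip_width: 0.0854
```

Request:
drive_tool([
  {"travel": [0,0,0],"turn": [0,0,0]},
  {"travel": [0,0,0],"turn": [0,0,0]},
  {"travel": [0,0,0],"turn": [0,0,0]},
  {"travel": [0,0,0],"turn": [0,0,0]},
  {"travel": [0,0,0],"turn": [0,0,0]},
  {"travel": [0,0,0],"turn": [0,0,0]},
  {"travel": [0,0,0],"turn": [0,0,0]},
], grip=0, newtons=80)

```text
time_s: 5.03
tcp_pos: [0.5467, -0.2076, 0.0139]
eef_rot: [0.003, 0.065, 0.998, -0.001]
ft_force: [-1.1, 0.4, 4.4]
grip_width: 0.0228
```

Request:
drive_tool([
  {"travel": [0,0,-2],"turn": [0,0,0]},
  {"travel": [0,0,-6],"turn": [0,0,0]},
  {"travel": [0,0,-11],"turn": [0,0,0]},
  {"travel": [0,0,-14],"turn": [0,0,0]},
  {"travel": [0,0,-14],"turn": [0,0,0]},
  {"travel": [0,0,-14],"turn": [0,0,0]},
])

```text
time_s: 5.78
tcp_pos: [0.545, -0.2069, 0.1526]
eef_rot: [0.002, 0.065, 0.998, -0.001]
ft_force: [-1.5, -0.1, -1.9]
grip_width: 0.0223
```

Run:
```python
from h import *
o,im=snap('wrist','f.png'); o2,im2=snap('side','g.png'); print(o['time_s'],o['tcp_pos'],o['eef_rot'],o['grip_width'],o['ft_force'])
p=proj('side',o['tcp_pos']); print(p)
x,y=p.astype(int); a=im2[max(0,y-110):y+90,max(0,x-150):x+150]
a=cv2.resize(a,(600,int(600*a.shape[0]/a.shape[1])))
b=cv2.resize(im[60:400,180:460],(480,400) if 0 else (329,a.shape[0]))
cv2.imwrite('pics/f.png',a[:,:,::-1]); print(x-150,y-110)
cv2.imwrite('pics/f2.png',im[:,:,::-1])
```

```text
5.775 [ 0.54504106 -0.20685887  0.15262213] [ 1.99336177e-03  6.50677073e-02  9.97878660e-01 -6.32927020e-04] 0.022280749380482356 [-1.51241683 -0.07565564 -1.9280824 ]
[390.17064004 208.96134006]
240 98
```

View pics/f.png

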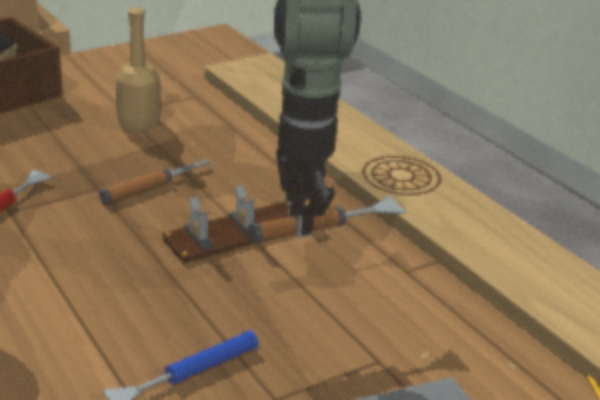

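View pics/f2.png

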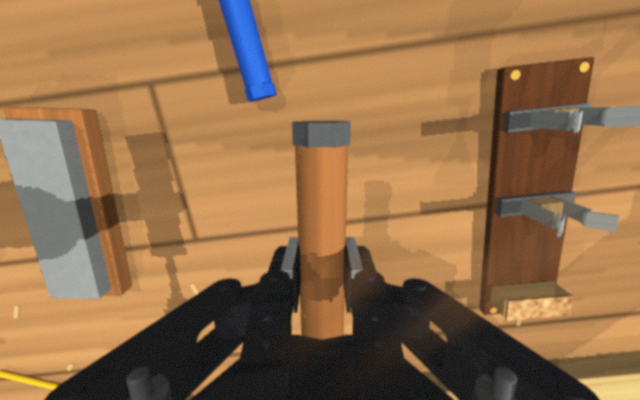

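The chisel is held with the blade forward. I'll check its pitch by putting the side-view rays on the handle's vertical plane.

Run:
```python
from h import *
o=get_obs(); t=np.array(o['tcp_pos']); yaw=-np.radians(7.5); d=np.array([np.cos(yaw),np.sin(yaw),0]); n=np.array([-d[1],d[0],0])
c,E=ext('side'); I=np.linalg.inv(E)
for px in [(368,213.5),(411,206),(441.5,202)]:
    v=I[:3,:3]@np.array([(px[0]-c['cx'])/c['fx'],-(px[1]-c['cy'])/c['fy'],-1]); p=I[:3,3]
    X=p+v*(np.dot(n,t-p)/np.dot(n,v)); print('along',np.round((X-t)@d,4),'z rel tcp',round(X[2]-t[2],4))
# wrist: predicted rear rim rows for pitch
for pit in(-10,-5,0,5,10):
    a=np.radians(pit)  # + = blade up
    dd=d*np.cos(a)+np.array([0,0,np.sin(a)]); up=-d*np.sin(a)+np.array([0,0,np.cos(a)])
    r=t+[-.0005,0,.0]-dd*.068
    w=n*.0054+up*.013
    print(pit,proj('wrist',r+n*.0054+up*.013,o).round(),proj('wrist',r+n*.013,o).round(),proj('wrist',r-n*.013,o).round(), proj('wrist',r+dd*.01+up*.013,o).round())
```

```text
along -0.0659 z rel tcp -0.0
along 0.0651 z rel tcp -0.0033
along 0.1633 z rel tcp -0.0103
-10 [338. 140.] [354. 132.] [292. 132.] [323. 165.]
-5 [337. 134.] [353. 129.] [294. 129.] [323. 159.]
0 [337. 130.] [352. 128.] [295. 128.] [323. 154.]
5 [336. 127.] [350. 128.] [296. 128.] [323. 150.]
10 [335. 125.] [349. 129.] [297. 129.] [323. 148.]
```

Request:
drive_tool([
  {"travel": [1.0,5,0],"turn": [0,0,-1.6]},
  {"travel": [2.0,11,0],"turn": [0,0,-3.2]},
  {"travel": [2.6,17,0],"turn": [0,0,-5]},
  {"travel": [2.9,21,0.5],"turn": [0,0,-6.4]},
  {"travel": [2.9,21,1.5],"turn": [0,0,-6.4]},
  {"travel": [2.9,21,1.5],"turn": [0,0,-6.4]},
  {"travel": [2.9,21,1.5],"turn": [0,0,-6.4]},
])

```text
time_s: 6.75
tcp_pos: [0.543, 0.0042, 0.1363]
eef_rot: [0.001, 0.01, 1.0, -0.0]
ft_force: [0.2, -0.8, -1.4]
grip_width: 0.0223
```

Run:
```python
from h import *
o,im=snap('wrist','h.png'); print(o['time_s'],o['tcp_pos'],o['eef_rot'],o['grip_width'],o['ft_force'])
im=cv2.resize(im[:,:,::-1][40:340,120:520],None,fx=2,fy=2,interpolation=cv2.INTER_CUBIC)
ox,oy,yaw=.544,.005,np.radians(-1.1); c,s=np.cos(yaw),np.sin(yaw)
P=lambda x,y,z:tuple(((proj('wrist',[ox+c*x-s*y,oy+s*x+c*y,z],o)-[120,40])*2).round().astype(int).tolist())
for X in(-.042,.042):
  for Y,z,k in((.008,.061,(0,255,0)),(.02,.075,(0,255,255))):
    for g in(-1,1): cv2.line(im,P(X-.007,g*Y,z),P(X+.007,g*Y,z),k,1)
cv2.line(im,P(-.089,.04,.012),P(-.089,-.04,.012),(255,0,255),1)
for g in (-1,1): cv2.line(im,P(-.089,g*.04,.012),P(.05,g*.04,.012),(255,0,255),1)
cv2.imwrite('pics/h.png',im)
```

```text
6.75 [0.54302164 0.00420575 0.13632157] [ 7.95423701e-04  1.01585644e-02  9.99947973e-01 -4.70582820e-04] 0.02225634789193214 [ 0.20991939 -0.77735552 -1.42411157]
```

View pics/h.png

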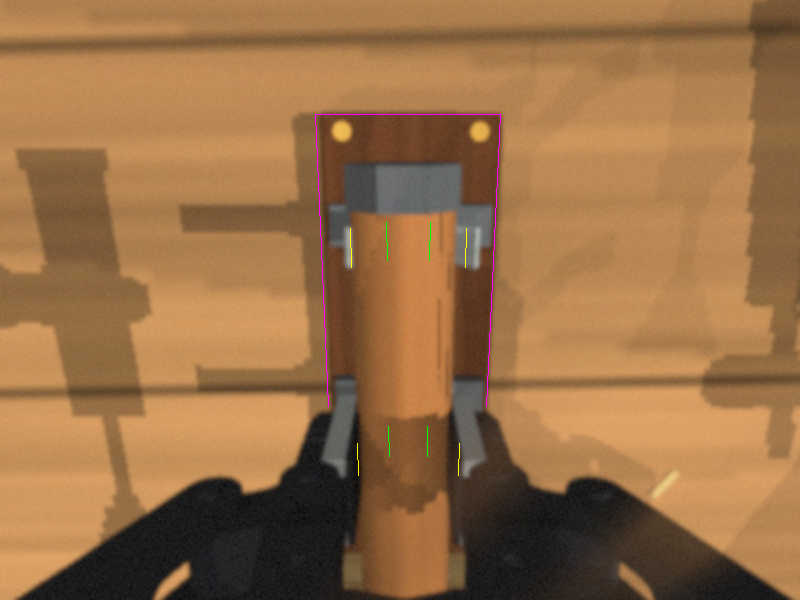

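The foot outline matches exactly. The clip centre is about 1.5 mm to the +y side, and the chisel sits about 3 mm back in the grip. I'll correct both and lower into the mouths.

Request:
drive_tool([
  {"travel": [-0.3,0.15,2.5],"turn": [0,0,0]},
  {"travel": [-0.3,0.15,4.5],"turn": [0,0,0]},
  {"travel": [-0.3,0.15,5.7],"turn": [0,0,0]},
  {"travel": [-0.3,0.15,6.3],"turn": [0,0,0]},
  {"travel": [-0.3,0.15,6.5],"turn": [0,0,0]},
  {"travel": [-0.3,0.15,6.5],"turn": [0,0,0]},
])

```text
time_s: 7.55
tcp_pos: [0.547, 0.0058, 0.0723]
eef_rot: [0.002, 0.01, 1.0, -0.0]
ft_force: [-0.3, 2.1, 0.6]
grip_width: 0.0223
```

Run:
```python
from h import *
o,im=snap('side','i0.png'); print(o['time_s'],o['tcp_pos'],o['grip_width'],o['ft_force'],o['torque'])
x,y=proj('side',[.58,0,.06]).astype(int); a=im[y-75:y+50,x-90:x+90]
w=camera('wrist'); 
a=cv2.resize(a,None,fx=2.4,fy=2.4,interpolation=cv2.INTER_CUBIC); b=cv2.resize(w[60:340,200:440],(int(240*300/280),300))
cv2.imwrite('pics/i.png',np.hstack([a,b])[:,:,::-1])
```

```text
7.55 [0.54703572 0.00580751 0.07234665] 0.02231131592640441 [-0.29377183  2.05906873  0.56088508] [ 0.42412454  0.10362245 -0.05931384]
```

View pics/i.png

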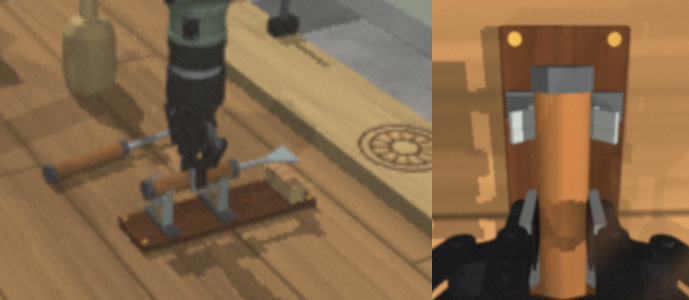

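The handle lies in both mouths, centred between the jaws, with the blade over the rest. Next I'll push it straight down.

Request:
drive_tool([
  {"travel": [0,0,0.4],"turn": [0,0,0]},
  {"travel": [0,0,0.8],"turn": [0,0,0]},
  {"travel": [0,0,1.2],"turn": [0,0,0]},
  {"travel": [0,0,1.6],"turn": [0,0,0]},
  {"travel": [0,0,2.0],"turn": [0,0,0]},
  {"travel": [0,0,2.3],"turn": [0,0,0]},
  {"travel": [0,0,2.3],"turn": [0,0,0]},
  {"travel": [0,0,2.3],"turn": [0,0,0]},
])

```text
time_s: 8.65
tcp_pos: [0.5476, 0.0059, 0.0507]
eef_rot: [0.003, 0.01, 1.0, -0.0]
ft_force: [-3.5, 3.3, 14.2]
grip_width: 0.0222
```

Run:
```python
from h import *
o,im=snap('side','j0.png'); print(o['time_s'],o['tcp_pos'],o['eef_rot'],o['grip_width'],o['ft_force'],o['torque'])
x,y=proj('side',[.58,0,.06]).astype(int); a=im[y-75:y+50,x-90:x+90]
w=camera('wrist'); 
a=cv2.resize(a,None,fx=2.4,fy=2.4,interpolation=cv2.INTER_CUBIC); b=cv2.resize(w[60:340,200:440],(int(240*300/280),300))
cv2.imwrite('pics/j.png',np.hstack([a,b])[:,:,::-1])
```

```text
8.65 [0.54762302 0.00594858 0.05072317] [ 2.53799235e-03  1.00072931e-02  9.99946704e-01 -5.01747077e-05] 0.02218019746351099 [-3.53499839  3.25031155 14.15167309] [ 0.62083243  0.65629371 -0.05543975]
```

View pics/j.png

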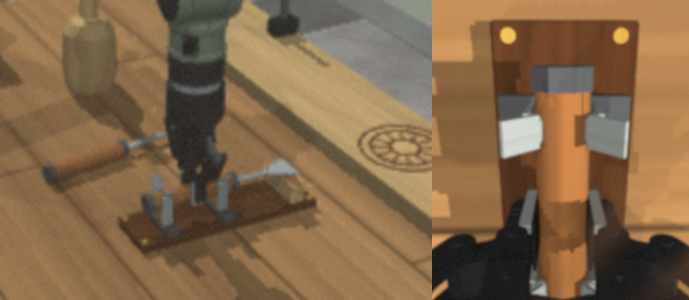

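The jaws have closed over the handle at both clips. I'll press a little further to confirm it is on the seats.

Request:
drive_tool([
  {"travel": [0,0,0.4],"turn": [0,0,0]},
  {"travel": [0,0,0.6],"turn": [0,0,0]},
  {"travel": [0,0,0.6],"turn": [0,0,0]},
])

```text
time_s: 9.12
tcp_pos: [0.5478, 0.006, 0.0504]
eef_rot: [0.004, 0.01, 1.0, -0.0]
ft_force: [-17.2, 4.3, 53.8]
grip_width: 0.0226
```

It is firmly seated: 54 N moved it only 0.3 mm. I'll unload, open and retreat.

Request:
drive_tool([
  {"travel": [0,0,0],"turn": [0,0,0]},
  {"travel": [0,0,0],"turn": [0,0,0]},
])

```text
time_s: 9.38
tcp_pos: [0.5475, 0.0061, 0.0508]
eef_rot: [0.004, 0.01, 1.0, -0.0]
ft_force: [-3.9, 2.8, 12.2]
grip_width: 0.0216
```

Request:
drive_tool([
  {"travel": [0,0,0],"turn": [0,0,0]},
  {"travel": [0,0,0],"turn": [0,0,0]},
  {"travel": [0,0,0],"turn": [0,0,0]},
  {"travel": [0,0,0],"turn": [0,0,0]},
  {"travel": [0,0,0],"turn": [0,0,0]},
  {"travel": [0,0,0],"turn": [0,0,0]},
  {"travel": [0,0,-4],"turn": [0,0,0]},
  {"travel": [0,0,-9],"turn": [0,0,0]},
  {"travel": [0,0,-15],"turn": [0,0,0]},
  {"travel": [0,0,-20],"turn": [0,0,0]},
  {"travel": [0,0,-20],"turn": [0,0,0]},
  {"travel": [0,0,-20],"turn": [0,0,0]},
], grip=100)

```text
time_s: 10.88
tcp_pos: [0.5457, 0.0063, 0.2504]
eef_rot: [0.003, 0.01, 1.0, -0.0]
ft_force: [-0.6, 0.2, -1.6]
grip_width: 0.0851
```

Run:
```python
from h import *
o,w=snap('wrist','k0.png'); _,im=snap('side','k1.png'); print(o['time_s'],o['tcp_pos'],o['grip_width'],o['ft_force'])
x,y=proj('side',[.58,0,.06]).astype(int); a=im[y-75:y+50,x-90:x+90]
a=cv2.resize(a,None,fx=2.4,fy=2.4,interpolation=cv2.INTER_CUBIC)
yaw=np.radians(-1.1);d=np.array([np.cos(yaw),np.sin(yaw),0]);s=np.array([.544,.005,.05])
for q in (-.068,.068,.158):
  for img,k in((w,'wrist'),):
    p=proj(k,s+q*d,o); print(k,q,p.round(1)); cv2.circle(img,tuple(p.round().astype(int).tolist()),2,(0,255,0),1)
b=cv2.resize(w[50:350,180:480],(300,300))
for k in('scene','side'):
  camera(k)
  for n in('narrow','stone','mallet'): print(k,n,[(np.round(r['at']).tolist(),round(r['score'],2)) for r in find_in(n,k)[:1]])
cv2.imwrite('pics/k.png',np.hstack([a,b])[:,:,::-1])
```

```text
10.875 [0.54571148 0.00628894 0.25037308] 0.08509775794131873 [-0.59645619  0.16661068 -1.60762396]
wrist -0.068 [321.5 116.7]
wrist 0.068 [321.5 226.5]
wrist 0.158 [321.6 286.3]
scene narrow [([386.0, 235.0], 0.68)]
scene stone [([180.0, 208.0], 0.58)]
scene mallet [([478.0, 261.0], 0.62)]
side narrow []
side stone [([437.0, 308.0], 0.77)]
side mallet [([308.0, 139.0], 0.76)]
```

View pics/k.png

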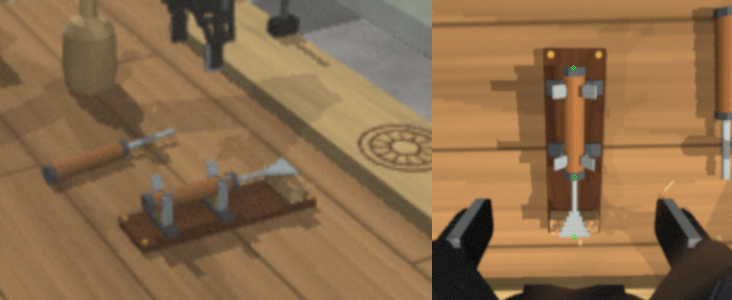

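The chisel is seated in both clips. Its ends and tip land on the predicted points, and the bystanders have not moved. I'll hand it in.

```bash
python3 -c "
from cell import *
print(job_done())"
```

```text
the job is handed in; nothing more can be done
None
```

The broad fishtail chisel is put away in the rack, snapped into both clips with its blade over the blade rest. I handed the job in after about 11 s of the 35 s allowed.

I gripped it across mid-handle, held it briefly in the clip mouths, then pushed it straight down. The gripper then opened and moved clear to 0.25 m.

**Seating:**
- A final push with about 54 N at the wrist moved it only 0.3 mm further, so it is on the seats. I did not measure its height directly.
- In the last wrist picture, the handle ends and blade tip lie on the points predicted for a seated, aligned chisel. That puts it within a few millimetres.

**Bystanders:**
- **Stone and mallet:** the detector found both within 3 pixels of their starting positions in the scene view, and the last side picture shows the mallet standing.
- **Narrow chisel:** it was within 1 pixel in the scene view. The detector missed it in the last side view, but it shows plainly in that picture, apparently unmoved.

**Checks that disagreed:**
- The gripper read 22.3 mm wide on the 25 mm handle.
- The side and wrist views differed by a few millimetres on where along the handle it was held. The chisel still ended up where predicted.

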